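Shut the sushi mould and snap its locking lever over

TASK

Shut and lock the square sushi mould: push its open lid fully down with a fingertip, and only then push the steel lever at its front up and over its centre so that it snaps down flat across the shut lid. The mould stays standing where it is on the board: do not lift it or shove it about, and leave the dish, the jar and the ladle alone.

Things in the scene. Friction and masses are not known exactly. Their poses are not given: they have to be found in the camera images.
- board: fixed acacia board, 240 (x) x 480 (y) x 18 mm thick, lying on the counter; origin at the centre of its underside
- mould: loose square white plastic sushi mould, an open-topped box 116 x 116 mm on a steel base plate 124 x 124 x 6 mm, 0.8 kg (give or take 15 percent), standing on the board. Origin at the centre of its underside, z up, x from the lever side (front, roughly facing the robot) to the lid's hinge side. Walls end at z = 52 mm; the hinge line runs along y at x = +60, z = 56 mm
- lid (a joint): angle of the flat white lid (8 mm thick, 116 mm wide, reaching 118 mm from its hinge): 0 = shut, its top face then level at z = 60 mm in the mould's frame (two ribs at y = +-40 mm stand 3 mm higher); grows as the free edge (lever side) rises, 1.3 rad at most. Starts at 0.5 to 0.95. Its stiff hinge (0.13 N m) keeps it at any angle
- lid_edge (a point): middle of the lid's free edge, on its top face
- lever (a joint): angle of the steel locking lever: 0 (start) = unlocked, leaning 0.5 rad out from upright, away from the lid; grows as it swings up and over towards the lid; upright at 0.5, dead centre about 0.6; 2.05 = locked, nearly level across the shut lid. A spring drives it from dead centre to the nearer end: it takes 1 to 2 N at the bar, and past centre snaps to 2.05 by itself
- lever_bar (a point): centre of the lever's cross bar, a round bar of 12 mm diameter and 40 mm long along the mould's y, 60 mm from the pivot
- lever_pivot (a point): centre of the lever's pivot, fixed in the mould at x = -70, y = 0, z = 72 mm; the pivot runs along y between two grey posts on the mould's front, each 6 mm thick (outer faces at y = +-20 mm, x from -80 to -60 mm, tops at z = 82 mm). The lever is a strip 16 mm wide
- dish: loose navy ceramic dish, rim radius 55 mm, 35 mm high, on the board beside the mould; origin at the centre of its underside; to be left alone
- jar: loose glass jar with a steel cap, radius 20 mm, 65 mm high, on the far side of the board; origin at the centre of its underside; to be left alone
- ladle: loose stainless steel ladle lying on the counter just beyond the board; origin under its bowl (radius 40 mm, 32 mm high), handle 262 mm along its x; to be left alone
Things that resemble listed ones, but are neither listed nor needed, are in the scene too. Of the things shaped like the mould, the white one is meant.

How it is judged (in metres and radians):
On the way, in this order (a step that is already met when the one before it is completed fails the run):
1. the lid is pushed shut while the lever is still unlocked (value of joint lid below 0.06 rad and value of joint lever below 0.4 rad), for 0.2 s.
2. the lever has snapped over to its locked end with the lid shut (value of joint lid below 0.06 rad and value of joint lever above 1.9 rad), for 0.2 s.
At the end, for the whole second after the job is handed in: The lid is shut (within 0.06 rad), the lever rests at its locked end (beyond 1.9 of 2.05 rad), the mould stands upright and still within 40 mm of where it began, and dish, jar and ladle are within 20 mm of where they began (all of step 2 and velocity of joint lever below 0.1 rad/s and angle between mould's own z axis and vertical below 0.08 rad and distance of mould from where it was at the start of the episode below 0.04 m and linear speed of mould below 0.02 m/s and distance of each of dish, jar, ladle from where it was at the start of the episode below 0.02 m); the robot touches nothing.
It fails at once if the lever was thrown over while the lid was not shut (value of joint lever above 0.7 rad and value of joint lid above 0.12 rad).
It fails at once if the mould was lifted, tipped or shoved more than 40 mm (z of mould in the frame of board above 0.033 m or angle between mould's own z axis and vertical above 0.25 rad or distance of mould from where it was at the start of the episode above 0.04 m).
It fails at once if the dish was lifted or displaced (distance of dish from where it was at the start of the episode above 0.02 m).
It fails at once if the jar was lifted or displaced (distance of jar from where it was at the start of the episode above 0.02 m).
It fails at once if the ladle was lifted or displaced (distance of ladle from where it was at the start of the episode above 0.02 m).
It also fails if it takes over 45 s, if anything falls off the work surface, if the arm or the gripper's body presses on something with over 40 N, if the wrist force passes 120 N, or if a joint passes its speed limit or range.

ROBOT

A 6-joint arm with a two-finger parallel gripper is mounted at the origin on the work surface. World frame = base frame: x ahead of the robot, y to its left, z up, the work surface at z = 0. Lengths are in mm, angles in degrees, forces in N, time in s.
With the tool pointing down it reaches from about 350 to 850 mm from the base axis. Payload 8.1 kg.
Tool frame: the origin (TCP) lies midway between the tips of the shut fingers; the grasp point (between the pads) lies 19 mm behind it; x points along the fingers, y is the direction in which the jaws open and shut, and the axes are right-handed (so a half turn about x gives the same grasp; the last joint's range is limited). The gripper opens to 85 mm and grips with 20 to 120 N. Pads are 22 mm wide; open, the fingers measure 114 mm over their backs; the gripper's body (76 mm by 85 mm) begins 54 mm behind the grasp point. The pads swing forward as they close: fully open they stand 13 mm farther back than shut.
Start: joints at [71.654, 7.471, 85.268, -0, 87.261, -4.893], TCP at [139.567, 583.546, 231.292] pointing down, gripper open.
Joint ranges: [-169.43, 169.43], [-51.17, 129.36], [1.28, 143.12], [-76.62, 256.62], [0, 156.53], [-152.29, 152.29]. Speed limits (degrees/s): [136.94, 136.94, 159.86, 180, 180, 180].

INTERFACE

Orientations are given as [roll, pitch, yaw] about the fixed x, y, z axes, in that order (R = Rz(yaw) Ry(pitch) Rx(roll)).
In Python, from bench import r, snapshot, workorder gives the robot as it stands.
- The arm moves only by the tool send_rows, never from a script. Its arguments are lists of equal length, an entry for each row: "offset": the shift along the tool's x, y, z in cm, a list of three; "dr": the turn, a rotation vector about the tool's x, y, z in degrees, a list of three; "grip": the opening in per cent of the stroke, from 0 (shut) to 100 (fully open). In form: {"offset": [[dx, dy, dz], ...], "dr": [[rx, ry, rz], ...], "grip": [grip, ...]}. A call has 1 to 5 rows; each row shifts and turns the commanded pose from where the row before left it, along the tool's axes as they then stand; what a row does not reach is not made up. A row lasts 1/8 s, in which the tool goes at most 62.5 mm and 10.7 degrees, less where a joint would pass 70% of its speed; a pose out of reach is approached as far as the arm can. A call with a gripper value outside its range is refused whole. The fingers move at their own pace and stop on an object; "force" is the grip in N (left out, the last holds). Time passes only in rows, so rows that do not move let the fingers close. It gives the time, the measured TCP pose, the force and the opening at its end, in the units of the state.
- r.sense(): the state, without advancing time (a new reading comes with each control period).
- snapshot(name): name is "scene" or "top"; returns a dict with "pixels" (480x640x3 uint8, red, green, blue), "fx", "fy", "cx", "cy" (pixels), "distortion" ([k1, k2, p1, p2, k3] as OpenCV has them; the pictures are not rectified), "world_to_cam" (4x4, takes a point from world to camera coordinates). Camera axes: x right, y up, looking along -z (the intrinsics and any distortion apply to the point x, -y, -z); pixel columns grow to the right and rows downward; lengths in mm; the calibration is good to about 2 mm. A picture is of the moment at which its call begins. There is no depth.
- workorder.hand_in(): hands the job in, once; it reports no verdict.
The state is a dict: "time": time; "joint_pos": joint angles; "qd": joint speeds; "joint_efforts": joint torques, N m; "tool_pos": TCP position; "tcp_rot": TCP orientation; "ft_force": force on the tool from outside, world axes, zero at the start; "wrist_torque": the same for the moment, N m; "finger_gap": finger opening in mm.
Only numpy, scipy, OpenCV 4.12 (cv2) and the standard library are available. Lean on these libraries where they do the work, as an engineer would, in place of code of your own. Each camera call takes 0.05 s, during which the arm holds its last target.

## Working session

There is one attempt and no reset: what is moved stays moved. The work goes in short steps, Python scripts to look and compute and a tool call to move; the robot and the scene stay as the last step left them, time stands still between calls to the robot, and variables do not carry over. Pictures are saved under pics/ and viewed, and the job is handed in when it is done.

Besides the shell and the picture viewer there is one more tool, called as a command line: name --argument value ..., lists and objects as JSON in quotes. send_rows: Moves the arm, as the interface text tells. Its arguments: {"type":"object","properties":{"offset":{"type":"array","items":{"type":"array","items":{"type":"number"}}},"dr":{"type":"array","items":{"type":"array","items":{"type":"number"}}},"grip":{"type":"array","items":{"type":"number"}},"force":{"type":"number"}},"required":["offset","dr","grip"]}

```bash
mkdir -p pics; ls; python3 - <<'E'
from bench import r,snapshot
import cv2,json,numpy as np
print(r.sense())
for n in("scene","top"):
    s=snapshot(n); cv2.imwrite(f"pics/{n}0.png",s["pixels"][:,:,::-1])
    print({k:(np.round(v,3).tolist() if k!="pixels" else 0) for k,v in s.items()})
E
```

```text
pics
{'time': 0.0, 'joint_pos': array([ 7.16552447e+01,  7.51242266e+00,  8.53294901e+01,  3.64762853e-04,
        8.72608417e+01, -4.89341556e+00]), 'qd': array([ 0.03469367,  0.02408246,  0.01445029,  0.12287796, -0.0064904 ,
       -0.03506661]), 'joint_efforts': array([ 1.97260670e-03, -5.69417453e+01, -5.00538719e+01, -1.43492643e-04,
        1.51829881e-02, -3.48554261e-05]), 'tool_pos': array([139.38018585, 583.02949061, 230.27039796]), 'tcp_rot': array([ -95.09655613,   89.89724493, -108.54791363]), 'ft_force': array([-0.17880466,  0.23457144, -0.70500127]), 'wrist_torque': array([ 0.02016422,  0.01488528, -0.00296166]), 'finger_gap': 85.44578586726055}
{'pixels': 0, 'fx': 437.188, 'fy': 437.188, 'cx': 322.572, 'cy': 241.315, 'distortion': [-0.081, 0.0, 0.0, 0.0, 0.0], 'world_to_cam': [[0.808, 0.589, -0.002, -459.924], [-0.426, 0.586, 0.69, 215.116], [0.407, -0.557, 0.724, -1096.69], [0.0, 0.0, 0.0, 1.0]]}
{'pixels': 0, 'fx': 453.688, 'fy': 453.688, 'cx': 323.278, 'cy': 242.055, 'distortion': [-0.061, 0.0, 0.0, 0.0, 0.0], 'world_to_cam': [[-0.026, -0.999, 0.027, -77.961], [0.982, -0.02, 0.186, -605.102], [-0.185, 0.031, 0.982, -1014.622], [0.0, 0.0, 0.0, 1.0]]}
```

View pics/scene0.png

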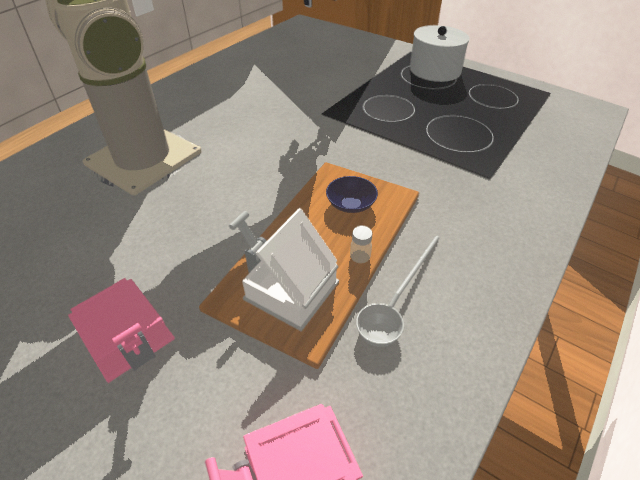

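View pics/top0.png

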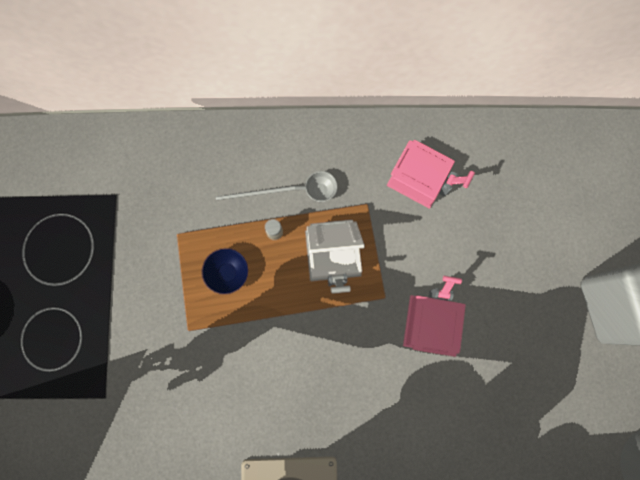

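The scene view shows the white mould around (290,275) with its lid raised and lever bar at about (240,218). In the top view the mould is at (335,250) with the bar near (340,289). Next I'll enlarge both for precise pixel positions.

```bash
python3 - <<'E'
import cv2
a=cv2.imread("pics/scene0.png")[190:340,190:390]; cv2.imwrite("pics/s0c.png",cv2.resize(a,None,fx=4,fy=4,interpolation=cv2.INTER_CUBIC))
a=cv2.imread("pics/top0.png")[200:310,280:400]; cv2.imwrite("pics/t0c.png",cv2.resize(a,None,fx=5,fy=5,interpolation=cv2.INTER_CUBIC))
E
```

```text
(no output)
```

View pics/s0c.png

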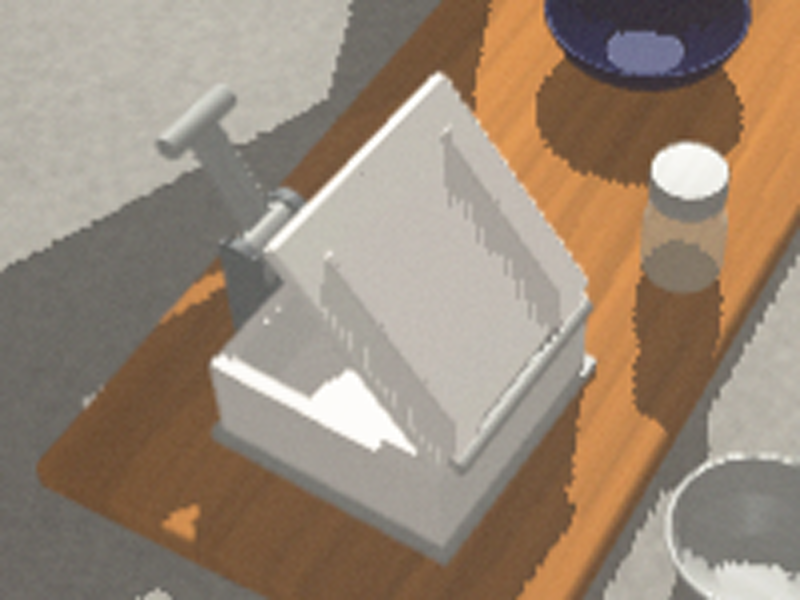

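View pics/t0c.png

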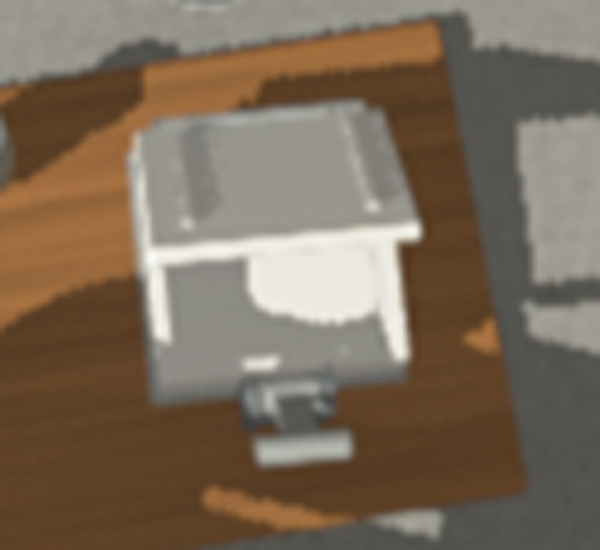

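```bash
cat > h.py <<'E'
import numpy as np,cv2
C={'scene':None,'top':None}
def cams():
    from bench import snapshot
    return {n:snapshot(n) for n in C}
def ray(s,uv):
    K=np.array([[s['fx'],0,s['cx']],[0,s['fy'],s['cy']],[0,0,1.]])
    p=cv2.undistortPoints(np.array([[uv]],float),K,np.array(s['distortion']))[0,0]
    M=np.array(s['world_to_cam']);R=M[:3,:3];t=M[:3,3]
    d=R.T@np.array([p[0],-p[1],-1.]);return -R.T@t,d/np.linalg.norm(d)
def plane(s,uv,z):
    o,d=ray(s,uv);return o+d*(z-o[2])/d[2]
def tri(a,ua,b,ub):
    o1,d1=ray(a,ua);o2,d2=ray(b,ub)
    A=np.stack([d1,-d2],1);x=np.linalg.lstsq(A,o2-o1,rcond=None)[0]
    p,q=o1+d1*x[0],o2+d2*x[1];return (p+q)/2,np.linalg.norm(p-q)
def proj(s,P):
    M=np.array(s['world_to_cam']);p=M[:3,:3]@P+M[:3,3]
    K=np.array([[s['fx'],0,s['cx']],[0,s['fy'],s['cy']],[0,0,1.]])
    return cv2.projectPoints(np.array([[p[0],-p[1],-p[2]]]),np.zeros(3),np.zeros(3),K,np.array(s['distortion']))[0][0,0]
S=lambda u,v:((u+.5)/4-.5+190,(v+.5)/4-.5+190)
T=lambda u,v:((u+.5)/5-.5+280,(v+.5)/5-.5+200)
E
python3 - <<'E'
from h import *
np.set_printoptions(precision=1,suppress=True)
c=cams();s,t=c['scene'],c['top']
print('cam',ray(s,(320,240))[0],ray(t,(320,240))[0])
P={'barc':((197,118),(304,447)),'barR':((167,143),(352,443)),'barL':((230,93),(256,450)),
'lidR':((270,248),(420,232)),'lidL':((438,75),(148,250)),'postR':((225,240),(330,378)),'wallFR':((215,362),(407,358))}
for k,(a,b) in P.items(): print(k,*tri(s,S(*a),t,T(*b)))
for n,p in {'FR':(215,435),'BR':(445,562),'BL':(594,370)}.items(): print(n,plane(s,S(*p),19),plane(s,S(*p),24))
for n,p in {'FL':(153,403),'FR':(408,380)}.items(): print('top',n,plane(t,T(*p),18),plane(t,T(*p),24))
E
```

```text
cam [ 909.9 -465.6  644.9] [ 404.9  -58.7 1111. ]
barc [ 484.9 -122.4  144.5] 1.8436505433872168
barR [ 486.3 -142.2  146.4] 3.170687261686917
barL [ 484.2 -101.9  143. ] 1.9480652794603144
lidR [ 573.5 -172.7  166. ] 3.109414193365614
lidL [566.4 -59.1 166. ] 2.0116976201556898
postR [ 516.1 -140.4  106.4] 5.6762741931341525
wallFR [ 531.2 -175.9   70.4] 2.899329320600749
FR [ 526.6 -179.    19. ] [ 529.7 -181.3   24. ]
BR [ 648.7 -170.3   19. ] [ 650.8 -172.7   24. ]
BL [641.  -50.6  19. ] [643.2 -53.9  24. ]
top FL [517.6 -59.2  18. ] [517.  -59.2  24. ]
top FR [ 525.9 -183.1   18. ] [ 525.2 -182.4   24. ]
```

```bash
cat >> h.py <<'E'
from scipy.spatial.transform import Rotation as Ro
def st():
    from bench import r
    s=r.sense();R=Ro.from_euler('xyz',s['tcp_rot'],degrees=True)
    return s,R
def go(target):  # cm in tool axes
    s,R=st();return R.inv().apply(np.array(target)-s['tool_pos'])/10
E
python3 - <<'E'
from h import *
np.set_printoptions(precision=3,suppress=True)
s,R=st();print(R.as_matrix(),s['tool_pos'],s['time'])
# desired: tool x down, tool y = +-mould y
a=np.radians(3.8)
for sg in(1,-1):
    y=sg*np.array([-np.sin(a),np.cos(a),0]);x=np.array([0,0,-1.]);D=Ro.from_matrix(np.stack([x,y,np.cross(x,y)],1))
    print(sg,(R.inv()*D).as_rotvec(degrees=True))
print(go([600,-115,231]))
E
```

```text
[[-0.     0.233  0.973]
 [-0.001  0.973 -0.233]
 [-1.    -0.001 -0.   ]] [139.455 583.247 230.645] 0.2
1 [-17.251  -0.014   0.061]
-1 [162.749   0.087   0.021]
[  0.021 -57.196  61.034]
```

send_rows --offset '[[0, -3.8, 4.0], [0, -3.8, 4.0], [0, -3.8, 4.0], [0, -3.8, 4.0], [0, -3.8, 4.0]]' --dr '[[0, 0, 0], [0, 0, 0], [0, 0, 0], [0, 0, 0], [0, 0, 0]]' --grip '[0, 0, 0, 0, 0]'

```text
time: 0.82
tool_pos: [290.5, 350.7, 231.2]
tcp_rot: [34.5, 90.0, 21.1]
ft_force: [0.8, 0.8, 0.5]
finger_gap: 0.3
```

send_rows --offset '[[0, -3.8, 4.0], [0, -3.8, 4.0], [0, -3.8, 4.0], [0, -3.8, 4.0], [0, -3.8, 4.0]]' --dr '[[0, 0, 0], [0, 0, 0], [0, 0, 0], [0, 0, 0], [0, 0, 0]]' --grip '[0, 0, 0, 0, 0]'

```text
time: 1.45
tool_pos: [440.9, 119.2, 231.4]
tcp_rot: [33.6, 90.0, 20.2]
ft_force: [0.3, 0.9, -0.3]
finger_gap: 0.0
```

send_rows --offset '[[0, -3.8, 4.0], [0, -3.8, 4.0], [0, -3.8, 4.0], [0, 0, 0], [0, 0, 0]]' --dr '[[0, 0, 0], [0, 0, 0], [0, 0, 0], [-8.6, 0, 0], [-8.6, 0, 0]]' --grip '[0, 0, 0, 0, 0]'

```text
time: 2.08
tool_pos: [530.4, -18.8, 230.7]
tcp_rot: [165.2, 89.9, 169.1]
ft_force: [0.0, 0.2, -0.5]
finger_gap: 0.1
```

```bash
python3 - <<'E'
from h import *
np.set_printoptions(precision=2,suppress=True)
s,R=st();print(R.as_matrix(),s['tool_pos'],s['time'],s['joint_pos'],s['finger_gap'],s['ft_force'])
print(go([595,-115,200]))
E
```

```text
[[-0.   -0.07  1.  ]
 [ 0.    1.    0.07]
 [-1.    0.   -0.  ]] [530.39 -18.82 230.72] 2.075 [  -7.57   -3.21   96.27    0.     87.   -101.5 ] 0.06619135572361383 [ 0.03  0.23 -0.48]
[  3.06 -10.04   5.79]
```

send_rows --offset '[[0, -3.4, 2], [0, -3.3, 1.9], [0, -3.3, 1.9], [3, 0, 0], [1.5, 0, 0]]' --dr '[[0, 0, 0], [0, 0, 0], [0, 0, 0], [0, 0, 0], [0, 0, 0]]' --grip '[0, 0, 0, 0, 0]'

```text
time: 2.7
tool_pos: [593.8, -113.9, 184.0]
tcp_rot: [159.6, 89.8, 163.3]
ft_force: [-0.8, -0.6, -0.0]
finger_gap: -0.1
```

```bash
python3 - <<'E'
from bench import snapshot
import cv2
a=snapshot("scene")["pixels"][150:340,170:410,::-1]; b=snapshot("top")["pixels"][190:310,280:400,::-1]
cv2.imwrite("pics/s1c.png",cv2.resize(a,None,fx=3,fy=3,interpolation=cv2.INTER_CUBIC))
cv2.imwrite("pics/t1c.png",cv2.resize(b,None,fx=4,fy=4,interpolation=cv2.INTER_CUBIC))
E
```

```text
(no output)
```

View pics/s1c.png

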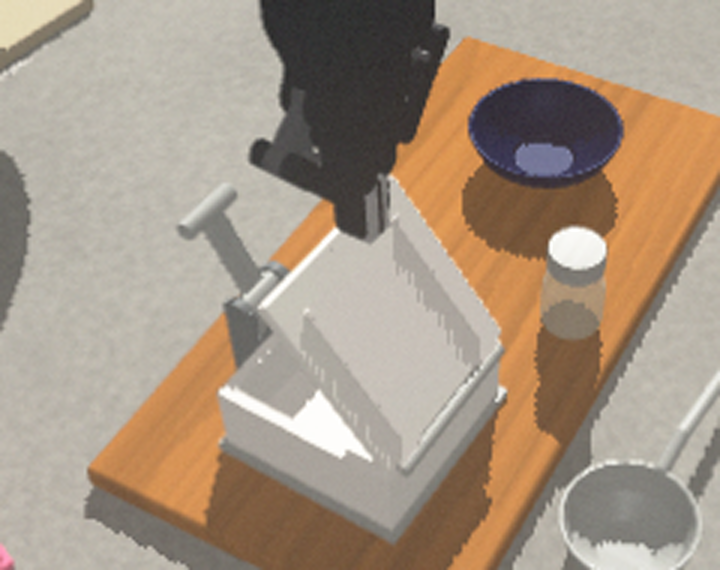

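View pics/t1c.png

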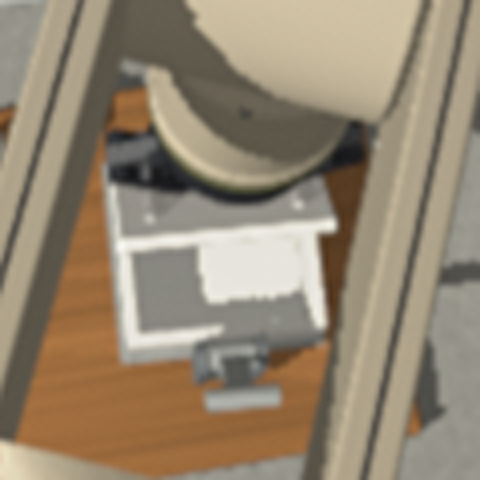

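The shut fingertip at scene crop (365,235) hangs over the lid's middle, a little behind its free edge. The bar at crop (208,210) is clear. Now I push down.

send_rows --offset '[[2.5, 0, 0], [1.5, 0, 0], [1.5, 0, -0.3], [1.5, 0, -0.3], [1.0, 0, -0.3]]' --dr '[[0, 0, 0], [0, 0, 0], [0, 0, 0], [0, 0, 0], [0, 0, 0]]' --grip '[0, 0, 0, 0, 0]'

```text
time: 3.42
tool_pos: [585.3, -114.4, 105.4]
tcp_rot: [165.6, 90.0, 169.3]
ft_force: [-0.5, 0.1, 2.1]
finger_gap: 0.2
```

send_rows --offset '[[0.8, 0, -0.2], [0.6, 0, -0.2], [0.5, 0, 0], [0.2, 0, 0], [0, 0, 0]]' --dr '[[0, 0, 0], [0, 0, 0], [0, 0, 0], [0, 0, 0], [0, 0, 0]]' --grip '[0, 0, 0, 0, 0]'

```text
time: 4.05
tool_pos: [581.9, -114.7, 85.2]
tcp_rot: [109.7, 90.0, 113.4]
ft_force: [0.2, -0.2, 0.0]
finger_gap: -0.0
```

send_rows --offset '[[0.3, 0, 0], [0.2, 0, 0], [0.2, 0, 0], [0.1, 0, 0], [0, 0, 0]]' --dr '[[0, 0, 0], [0, 0, 0], [0, 0, 0], [0, 0, 0], [0, 0, 0]]' --grip '[0, 0, 0, 0, 0]'

```text
time: 4.68
tool_pos: [581.9, -114.8, 78.0]
tcp_rot: [-75.4, 90.0, -71.6]
ft_force: [-4.1, -0.5, 6.2]
finger_gap: 0.0
```

```bash
python3 - <<'E'
from bench import snapshot
import cv2
a=snapshot("scene")["pixels"][190:340,190:390,::-1]; b=snapshot("top")["pixels"][190:310,280:400,::-1]
cv2.imwrite("pics/s2c.png",cv2.resize(a,None,fx=4,fy=4,interpolation=cv2.INTER_CUBIC))
cv2.imwrite("pics/t2c.png",cv2.resize(b,None,fx=4,fy=4,interpolation=cv2.INTER_CUBIC))
E
```

```text
(no output)
```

View pics/s2c.png

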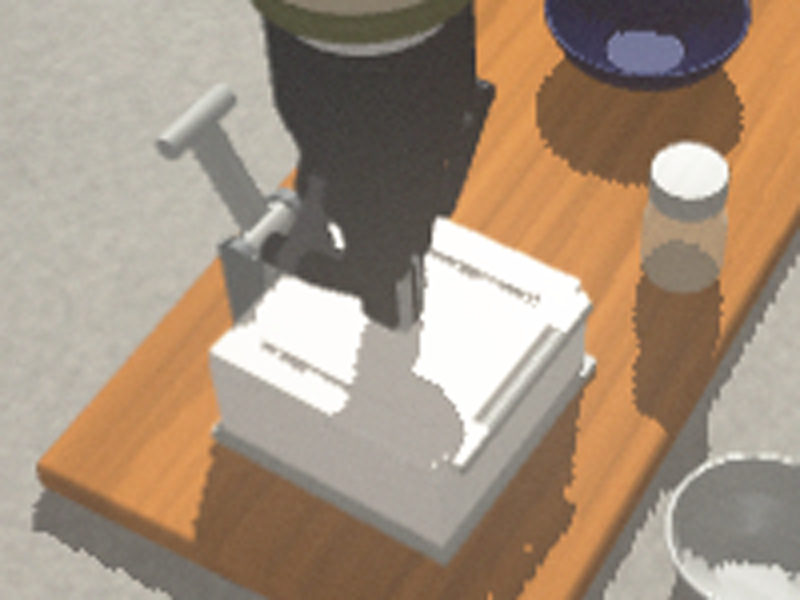

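The lid now looks flat on the walls: its front right corner at (212,350) meets the wall line. The mould hasn't moved and the bar is unchanged at (197,118). I'll press slightly more to seat the lid.

send_rows --offset '[[0.1, 0, 0], [0.1, 0, 0], [0, 0, 0], [0, 0, 0]]' --dr '[[0, 0, 0], [0, 0, 0], [0, 0, 0], [0, 0, 0]]' --grip '[0, 0, 0, 0]'

```text
time: 5.28
tool_pos: [582.0, -114.9, 77.8]
tcp_rot: [-57.2, 90.0, -53.5]
ft_force: [-11.9, 1.0, 20.2]
finger_gap: -0.1
```

send_rows --offset '[[-1, 0, 0], [-4, 0, 0], [-4, 0, 0], [-3.2, 0, 0], [0, 0, -4]]' --dr '[[0, 0, 0], [0, 0, 0], [0, 0, 0], [0, 0, 0], [0, 0, 0]]' --grip '[0, 0, 0, 0, 0]'

```text
time: 5.9
tool_pos: [544.9, -117.9, 201.3]
tcp_rot: [-19.0, 89.6, -15.2]
ft_force: [-0.6, 0.1, 1.0]
finger_gap: 0.2
```

send_rows --offset '[[0, 0, -5], [0, 0.1, -5], [0, 0, 0], [0, 0, 0]]' --dr '[[0, 0, 0], [0, 0, 0], [0, 0, 0], [0, 0, 0]]' --grip '[0, 0, 0, 0]'

```text
time: 6.4
tool_pos: [442.7, -123.1, 197.9]
tcp_rot: [-18.4, 89.9, -14.7]
ft_force: [0.9, 0.4, 0.7]
finger_gap: 0.0
```

```bash
python3 - <<'E'
from h import *
np.set_printoptions(precision=2,suppress=True)
s,R=st();print(R.as_matrix(),s['tool_pos'],s['time'],s['ft_force'])
c=cams()
a=c["scene"]["pixels"][190:340,190:390,::-1]; b=c["top"]["pixels"][190:310,280:400,::-1]
cv2.imwrite("pics/s3c.png",cv2.resize(a,None,fx=4,fy=4,interpolation=cv2.INTER_CUBIC))
cv2.imwrite("pics/t3c.png",cv2.resize(b,None,fx=4,fy=4,interpolation=cv2.INTER_CUBIC))
print(go([442,-123.5,128]))
E
```

```text
[[ 0.   -0.06  1.  ]
 [-0.    1.    0.06]
 [-1.   -0.    0.  ]] [ 442.66 -123.05  197.9 ] 6.4 [0.94 0.38 0.73]
[ 6.98 -0.04 -0.13]
```

View pics/s3c.png

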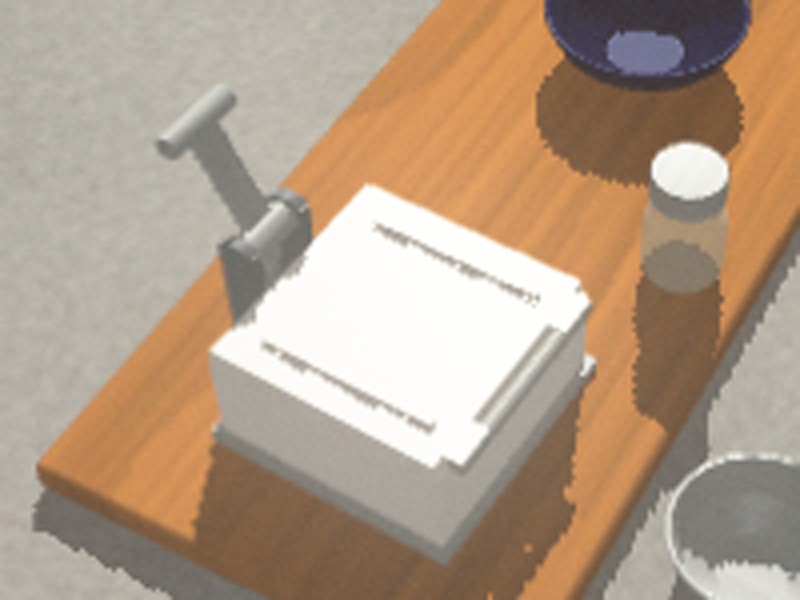

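The lid is flat and fully shut, the mould hasn't moved, and the bar is still at (197,118). Next the fingertip goes down in front of the bar and pushes along the mould's x.

send_rows --offset '[[3, 0, 0], [4, 0, 0], [0, 0, 1.5], [0, 0, 1], [0, 0, 1]]' --dr '[[0, 0, 0], [0, 0, 0], [0, 0, 0], [0, 0, 0], [0, 0, 0]]' --grip '[0, 0, 0, 0, 0]'

```text
time: 7.12
tool_pos: [478.2, -120.7, 127.9]
tcp_rot: [-56.9, 90.0, -53.2]
ft_force: [-1.7, 0.6, 1.5]
finger_gap: -0.1
```

send_rows --offset '[[0, 0, 1], [0, 0, 1], [0, 0, 1], [0, 0, 0.5], [0, 0, 0]]' --dr '[[0, 0, 0], [0, 0, 0], [0, 0, 0], [0, 0, 0], [0, 0, 0]]' --grip '[0, 0, 0, 0, 0]'

```text
time: 7.75
tool_pos: [512.2, -118.2, 127.2]
tcp_rot: [145.4, 90.0, 149.1]
ft_force: [0.4, -0.4, 0.1]
finger_gap: -0.2
```

```bash
python3 - <<'E'
from h import *
c=cams()
a=c["scene"]["pixels"][190:340,190:390,::-1]
cv2.imwrite("pics/s4c.png",cv2.resize(a,None,fx=4,fy=4,interpolation=cv2.INTER_CUBIC))
E
```

```text
(no output)
```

View pics/s4c.png

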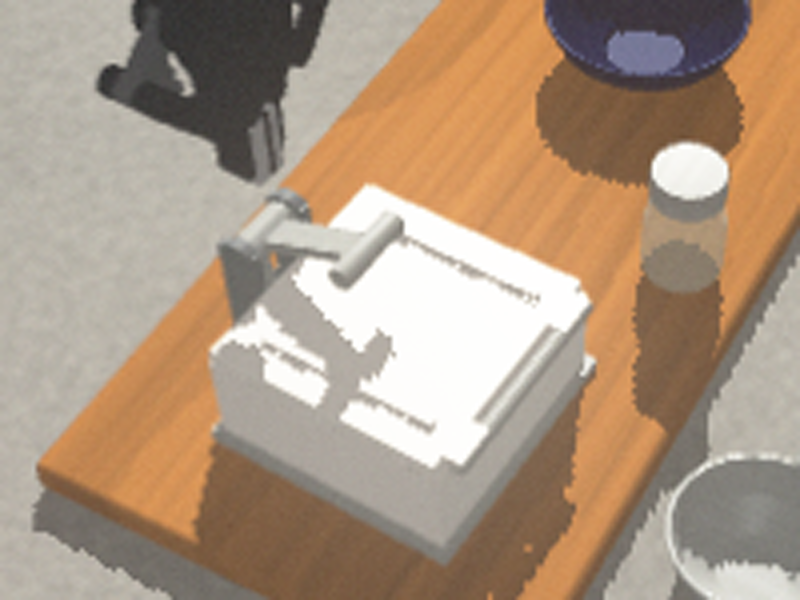

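The lever has snapped over: its bar lies at (367,250), across the lid. I'll retreat upward and check the angle.

send_rows --offset '[[-3, 0, 0], [-4, 0, 0], [-3, 0, -3], [0, 0, -4], [0, 0, 0]]' --dr '[[0, 0, 0], [0, 0, 0], [0, 0, 0], [0, 0, 0], [0, 0, 0]]' --grip '[0, 0, 0, 0, 0]'

```text
time: 8.48
tool_pos: [440.3, -123.0, 227.6]
tcp_rot: [-49.5, 90.0, -45.8]
ft_force: [-0.2, -0.0, -0.3]
finger_gap: -0.4
```

send_rows --offset '[[0, 0, -3], [0, 0, 0], [0, 0, 0]]' --dr '[[0, 0, 0], [0, 0, 0], [0, 0, 0]]' --grip '[0, 0, 0]'

```text
time: 8.85
tool_pos: [412.7, -124.9, 227.4]
tcp_rot: [-12.5, 90.0, -8.8]
ft_force: [-0.5, 0.2, 0.7]
finger_gap: -0.0
```

```bash
python3 - <<'E'
from h import *
c=cams();s=c['scene']
a=s["pixels"][190:340,190:390,::-1]
cv2.imwrite("pics/s5c.png",cv2.resize(a,None,fx=4,fy=4,interpolation=cv2.INTER_CUBIC))
cv2.imwrite("pics/t5.png",c['top']["pixels"][:,:,::-1])
print(st()[0]['tool_pos'],st()[0]['ft_force'])
for th in(1.6,1.8,1.9,2.05):
    q=th-.5;x=-70+60*np.sin(q);z=90+60*np.cos(q);P=np.array([583.5+.998*x,-116+.066*x,z])
    u=proj(s,P);print(th,(u-190)*4+1.5)
E
```

```text
[ 412.70894042 -124.81420789  227.29316736] [-0.16134286  0.79494281 -0.14947131]
1.6 [358.68765747 240.68291888]
1.8 [369.16022203 263.06960861]
1.9 [372.69865491 273.71482161]
2.05 [375.815479   288.67622502]
```

View pics/s5c.png

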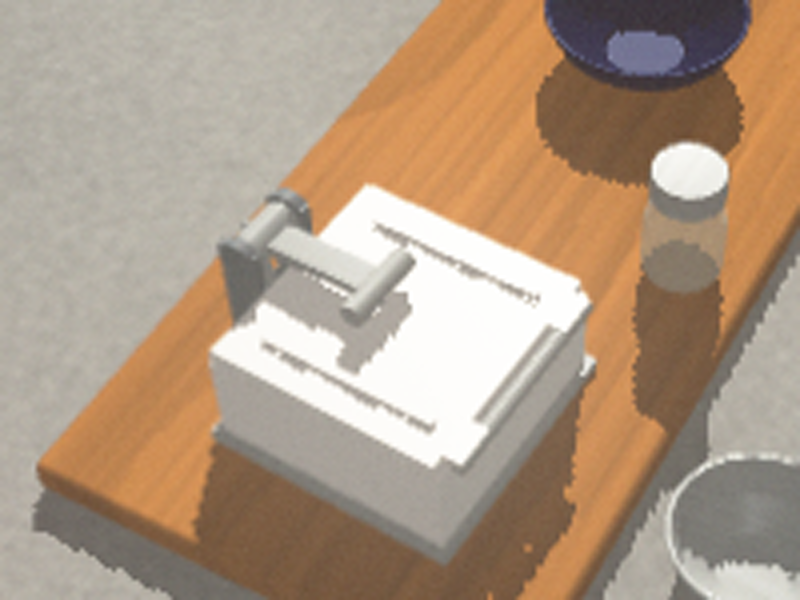

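View pics/t5.png

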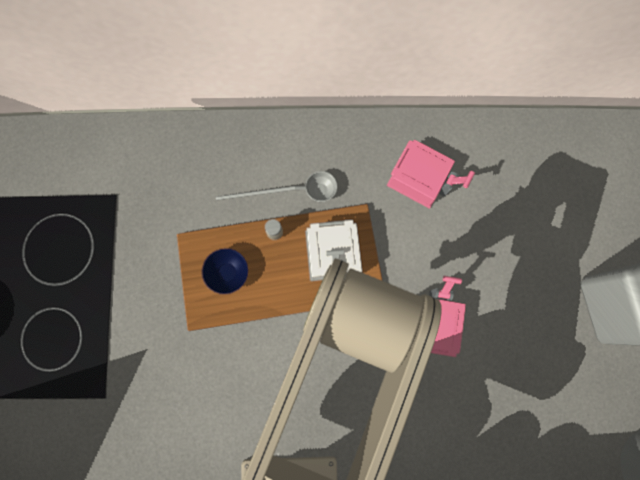

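The bar now shows at (379,284), close to the 2.05 rad prediction of (376,289). The previous picture caught it mid-swing, so I'll let it settle and check again.

send_rows --offset '[[0, 0, 0], [0, 0, 0], [0, 0, 0], [0, 0, 0], [0, 0, 0]]' --dr '[[0, 0, 0], [0, 0, 0], [0, 0, 0], [0, 0, 0], [0, 0, 0]]' --grip '[0, 0, 0, 0, 0]'

```text
time: 9.57
tool_pos: [412.1, -124.9, 227.3]
tcp_rot: [-44.7, 90.0, -40.9]
ft_force: [-0.2, -0.1, -0.2]
finger_gap: 0.4
```

send_rows --offset '[[0, 0, 0], [0, 0, 0], [0, 0, 0], [0, 0, 0], [0, 0, 0]]' --dr '[[0, 0, 0], [0, 0, 0], [0, 0, 0], [0, 0, 0], [0, 0, 0]]' --grip '[0, 0, 0, 0, 0]'

```text
time: 10.2
tool_pos: [412.1, -124.8, 227.3]
tcp_rot: [106.6, 90.0, 110.3]
ft_force: [-0.4, 0.5, -0.5]
finger_gap: 0.0
```

```bash
python3 - <<'E'
from h import *
c=cams();s=c['scene']
a=s["pixels"][190:340,190:390,::-1]
n=cv2.resize(a,None,fx=4,fy=4,interpolation=cv2.INTER_CUBIC)
cv2.imwrite("pics/s6c.png",n);o=cv2.imread("pics/s5c.png")
d=cv2.absdiff(n,o).max(2)>60;print(d.sum(),np.argwhere(d)[:5])
E
```

```text
0 []
```

View pics/s6c.png

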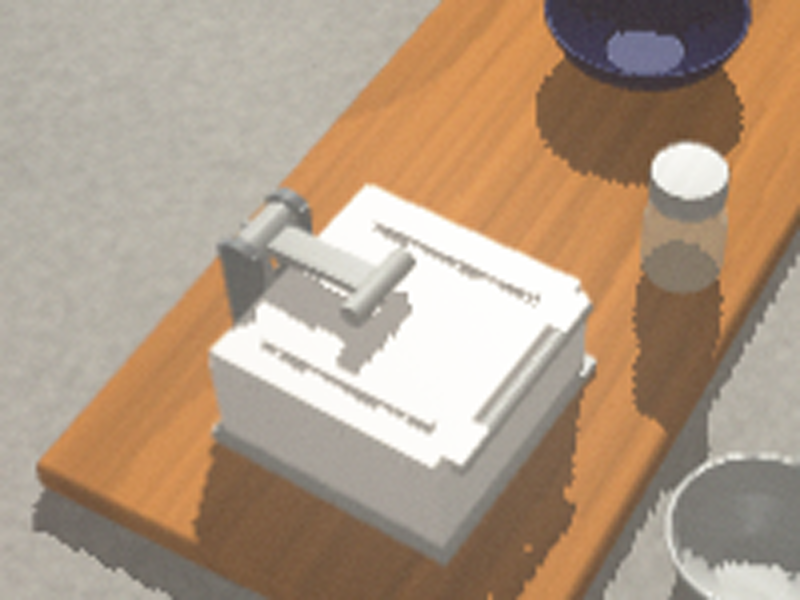

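Nothing has moved since the previous picture, so the bar has settled at (379,284). The small gap to the prediction fits the bias of about 2 mm upward that I saw at the start.

```bash
python3 -c "
from bench import workorder
print(workorder.hand_in())"
```

```text
the job is handed in; nothing more can be done
None
```

The white mould is shut and locked, and I handed the job in about 10 s into the 45 s; hand-in gave no verdict. I pushed the lid down with the closed fingertips until it seated: about 20 N at most, with 0.2 mm of travel for the last 2 mm commanded. Then I pushed the lever bar over centre and it snapped down across the lid.

- **Lid and mould:** the last pictures show the lid flat on the walls. The mould, dish and jar show no visible shift from the first picture, and neither does the ladle in the top view just after the snap.
- **Lever:** the bar lay 4 to 5 pixels, in the 4x enlarged picture, from where 2.05 rad should put it. Read directly that is about 2.0 rad, past the 1.9 limit. The gap matches the roughly 2 mm bias I measured on the bar at the start. The picture taken just after the push caught the lever still swinging; two pictures about 1.3 s apart after that showed no change.
- **Arm:** it stood clear of everything, with wrist force near zero.

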